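Clamp the screw jar and twist off its cap

TASK

We need the screws for the cabinet knobs: push the vise's orange paddle until the sliding jaw holds the square jar snugly, then twist the jar's tight black cap anticlockwise, stop turning as soon as it is free of its lugs, and lift it straight off, leaving the jar clamped and standing in the vise. Finish still holding the cap in the gripper, level and still, straight above the jar's mouth with its lower edge about two centimetres clear of the rim. Leave everything else on the counter where it is.

Things in the scene. Friction and masses are not known exactly. Their poses are not given: they have to be found in the camera images.
- vise: Blue flat vise fixed to the counter, base plate 100 (x) by 235 (y, -170 to +65) by 12 mm. Origin on the counter, x across, +y the closing direction. Its fixed jaw (84 wide, 22 thick, top 48 mm above the counter) grips at y = +30. The jar stands loose on the plate, 12 mm up, between the jaws; clamped, its centre is at y = 0.
- jaw (a joint): Travel (m) of the sliding jaw along the vise's +y: starts 0 to 0.010, about 0.026 when the jar is snug between both jaws (end stop 0.034). Sliding friction 10 N, stays where left; about 20 N at the paddle makes it snug and squares the jar. Jaw 70 wide, 15 thick, top 48 mm above the counter, gripping face at vise y = -56 mm plus travel.
- paddle (a point): Centre of the top edge of the orange upright paddle on the sliding jaw, 80 mm above the counter, axes as the vise. Paddle 40 (x) by 12 (y), 66 mm tall, 75 mm behind the gripping face; 54 mm free between it and the jaw's back, over a bar 26 mm above the counter. Pinch it from above across the 12 mm and push along +y, or push from behind.
- jar: Square amber glass jar of screws, 60 by 60 mm, loose, 0.4 kg. Origin centre of its underside, z up. Body 50 mm tall, then a round neck, 40 mm diameter, rim at 70 mm, with a white spring seal ring. Unclamped, it turns along with the cap. Its sides start up to 7 degrees out of line with the jaws. A red tick on the shoulder shows its +x.
- jar_mouth (a point): Centre of the jar's mouth on the neck axis at rim height, 70 mm above the jar's underside; axes as the jar. The seal ring reaches 73.5 mm when pressed by the closed cap and rises 2 mm when freed, pushing the cap up.
- cap: Black round cap, 54 mm outer diameter, 23 mm tall, 45 g, red stripe on top. Origin centre of its lower edge, z up, x towards the stripe. Closed, its origin is 54 mm above the jar's underside and its two inner lugs sit under two neck lugs, pressed up by the seal (12 N): turning takes 0.2 to 0.3 N m, grip with 40 N or more. Loose once free.
- cap_mark (a point): Outer end of the red stripe on the cap's rim, 27 mm from the axis. Fully tight it points along jar +x; it starts 1 to 10 degrees anticlockwise (from above) of that. The cap does not rise until its lugs are clear, 54 degrees anticlockwise from fully tight; from there to 115 degrees it lifts off; a stop is at 140 degrees.
- turntable: Black plastic turntable, 220 mm diameter, 20 mm high; origin under its centre. Leave alone.
- vase: Brown ceramic vase on the turntable, 160 mm tall, 100 mm diameter; origin under its centre. Leave alone.
- knob_a: Chrome cabinet knob, 32 mm diameter, 32 mm tall; origin under its centre. Leave alone.
- knob_b: Second chrome cabinet knob, the same. Leave alone.
- ice_mould: Green silicone ice mould, 75 by 140 by 32 mm; origin under its centre. Leave alone.
- pot: Aluminium camping pot with closed lid, 125 mm diameter, 96 mm tall; origin under its centre. Leave alone.
- tape_roll: Brown packing tape roll lying flat, 90 mm diameter, 48 mm tall; origin under its centre. Leave alone.
Not all that is in view belongs to the job. Several things have the shape of the cap; the one meant has the colours described above.

How it is judged (in metres and radians):
On the way, in this order (a step that is already met when the one before it is completed fails the run):
1. the jaw holds the jar snugly and square, cap still on (value of joint jaw above 0.0245 m and angle between the x axis of jar and the x axis of vise, either way round below 0.12 rad and z of cap in the frame of jar below 0.058 m), for 0.2 s.
2. the cap is turned anticlockwise until its lugs are clear, on the neck of the clamped jar (angle between the x axis of cap and the x axis of jar, either way round above 0.93 rad and y of cap_mark in the frame of jar above 0.015 m and horizontal distance between cap and jar_mouth below 0.006 m and z of cap in the frame of jar below 0.066 m and value of joint jaw above 0.0245 m and angle between the x axis of jar and the x axis of vise, either way round below 0.12 rad), for 0.05 s.
At the end, for the whole second after the job is handed in: The gripper holds the cap still, level within 0.2 rad, axis within 15 mm of the mouth, lower edge 5 to 45 mm above the rim, not touching the jar; the jar stands on the vise plate, upright within 0.08 rad, square within 0.12 rad, the jaw still shut on it (over 24.5 mm) (contact force between cap and the fingers above 1 N and contact force between cap and jar below 0.2 N and z of cap in the frame of jar between 0.075 and 0.115 m and horizontal distance between cap and jar_mouth below 0.015 m and angle between cap's own z axis and vertical below 0.2 rad and linear speed of cap below 0.03 m/s and value of joint jaw above 0.0245 m and angle between the x axis of jar and the x axis of vise, either way round below 0.12 rad and angle between jar's own z axis and vertical below 0.08 rad and z of jar in the frame of vise between 0.008 and 0.016 m and linear speed of jar below 0.02 m/s); the arm keeps its last pose, push and grip.
It fails at once if the jar is lifted more than 6 mm off the vise's base plate or tipped (z of jar in the frame of vise above 0.018 m or angle between jar's own z axis and vertical above 0.2 rad).
It fails at once if the cap is turned on past free, more than 120 degrees from fully tight, while on the neck (x of cap_mark in the frame of jar below -0.0135 m and z of cap in the frame of jar below 0.06 m).
It fails at once if the vase is tipped (angle between vase's own z axis and vertical above 0.3 rad).
It fails at once if a bystander (turntable, vase, cabinet knob, ice mould, pot or tape roll) is moved more than 25 mm (distance of any of turntable, vase, knob_a, knob_b, ice_mould, pot, tape_roll from where it was at the start of the episode above 0.025 m).
It also fails if it takes over 48 s, if anything falls off the work surface, if the arm or the gripper's body presses on something with over 40 N, if the wrist force passes 120 N, or if a joint passes its speed limit or range.

ROBOT

A 6-joint arm with a two-finger parallel gripper is mounted at the origin on the work surface. World frame = base frame: x ahead of the robot, y to its left, z up, the work surface at z = 0. Lengths are in mm, angles in rad, forces in N, time in s.
With the tool pointing down it reaches from about 275 to 1000 mm from the base axis. Payload 8.4 kg.
Tool frame: the origin (TCP) lies at the very end of the fingers, on their centre line; the grasp point (between the pads) lies 19 mm behind it; z points along the fingers, y is the line along which they close (so a half turn about z gives the same grasp; the last joint's range is limited). The gripper opens to 85 mm and grips with 20 to 120 N. Pads are 22 mm wide; open, the fingers measure 114 mm over their backs; the gripper's body (76 mm by 85 mm) begins 54 mm behind the grasp point. The pads swing forward as they close: fully open they stand 13 mm farther back than shut.
Start: joints at [1.238, 0.353, 1.633, -0, 1.155, -0.002], TCP at [202.998, 591.117, 231.281] pointing down, gripper open.
Joint ranges: [-2.63, 2.63], [-0.92, 2.1], [0.06, 2.66], [-1.3, 4.44], [0, 2.69], [-3.02, 3.02]. Speed limits (rad/s): [2.22, 2.22, 2.79, 3.14, 3.14, 3.14].

INTERFACE

Orientations are given as [roll, pitch, yaw] about the fixed x, y, z axes, in that order (R = Rz(yaw) Ry(pitch) Rx(roll)).
In Python, from rig import sensors, grab_frame, camera_params, order gives the robot as it stands. The module is installed in compiled form; this text tells all that it offers.
- The arm moves only by the tool move_arm, never from a script. Its argument "motion" is a list of rows, each a list of 7 numbers: the turn, a rotation vector about the tool's x, y, z in shares of 180 degrees (1.0 is 180 degrees), then the shift along the tool's x, y, z in normalised numbers (1 is 0.6 m), then the finger opening in m, from 0 to 0.0854. A call has 1 to 8 rows; each row is the pose to reach, as a shift and turn from the pose commanded when the call began, along the tool's axes at that moment; what a row does not reach only later rows make up. A row lasts 1/8 s, in which the tool goes at most 62.5 mm and 10.7 degrees, less where a joint would pass 70% of its speed; a pose out of reach is approached as far as the arm can. Shift and turn numbers lie between -1 and 1, and a call with a number outside is refused. A call with a gripper value outside its range is refused whole. The fingers move at their own pace and stop on an object; "grip_force" is the grip in N (left out, the last holds). Time passes only in rows, so rows that repeat a pose let the fingers close. It gives the time, the measured TCP pose, the force, the opening and the grip force at its end, in the units of the state.
- sensors.sense(): the state, without advancing time (a new reading comes with each control period).
- grab_frame(name): name is "scene" or "top" or "wrist"; returns (picture, depth): 384x512x3 uint8, red, green, blue; 384x512 float32, mm along the optical axis (not along the pixel's ray), 0 where there is no reading.
- camera_params(name): a dict with "camera_matrix" (3x3 intrinsics, pixels), "world_from_camera" (4x4, takes a point from camera to world coordinates). Camera axes: x right, y down, z forward; pixel columns grow to the right and rows downward; lengths in mm; the calibration is good to about 2 mm. A picture is of the moment at which its call begins: read the wrist's pose just before it. camera_params takes no time and is no camera call; for the wrist camera it gives the pose at the moment of the call.
- order.sign_off(): hands the job in; it is judged then, once.
The state is a dict: "clock": time; "qpos": joint angles; "qvel": joint speeds; "joint_efforts": joint torques, N m; "eef_pos": TCP position; "tcp_rot": TCP orientation; "contact_force": force on the tool from outside, world axes, zero at the start; "wrist_torque": the same for the moment, N m; "opening": opening from 0.0 (shut) to 1.0 (fully open); "grasp_force": force on a finger pad.
Only numpy, scipy, OpenCV 4.12 (cv2) and the standard library are available. Lean on these libraries where they do the work, as an engineer would, in place of code of your own. Each camera call takes 0.05 s, during which the arm holds its last target. There are 200 camera calls.

## Working session

There is one attempt and no reset: what is moved stays moved. The work goes in short steps, Python scripts to look and compute and a tool call to move; the robot and the scene stay as the last step left them, time stands still between calls to the robot, and variables do not carry over. Pictures are saved under pics/ and viewed, at most 10 in all, crops included, and the job is handed in when it is done.

Besides the shell and the picture viewer there is one more tool, called after "Emit:" as name(argument=value, ...) on one line, values as JSON. move_arm: Moves the arm, as the interface text tells. Its arguments: {"type":"object","properties":{"motion":{"type":"array","items":{"type":"array","items":{"type":"number"}}},"grip_force":{"type":"number"}},"required":["motion"]}

```bash
mkdir -p pics; python3 - <<'E'
from rig import sensors, grab_frame, camera_params
import cv2, numpy as np
print({k:np.round(v,3) for k,v in sensors.sense().items()})
for n in("scene","top"):
    p,d=grab_frame(n); np.savez(f"{n}.npz",p=p,d=d,**camera_params(n)); 
    cv2.imwrite(f"pics/{n}.png",p[:,:,::-1]); print(n,camera_params(n)["world_from_camera"].round(3).tolist(),camera_params(n)["camera_matrix"].tolist())
a=cv2.imread("pics/scene.png");b=cv2.imread("pics/top.png")
cv2.imwrite("pics/both.png",cv2.resize(np.vstack([a,b]),None,fx=.78,fy=.78))
E
```

```text
{'clock': np.float64(0.0), 'qpos': array([ 1.238,  0.354,  1.634, -0.   ,  1.155, -0.002]), 'qvel': array([-0.001,  0.001, -0.001, -0.001, -0.   , -0.   ]), 'joint_efforts': array([ 1.0000e-03, -6.0525e+01, -3.4208e+01,  0.0000e+00,  9.0000e-03,
        0.0000e+00]), 'eef_pos': array([202.841, 590.66 , 230.554]), 'tcp_rot': array([-3.14 ,  0.   ,  2.811]), 'contact_force': array([ 0.192, -0.8  , -0.057]), 'wrist_torque': array([ 0.06 , -0.013, -0.073]), 'grasp_force': np.float64(0.0), 'opening': np.float64(0.999)}
scene [[-0.898, 0.317, -0.306, 958.873], [0.44, 0.663, -0.605, 691.74], [0.012, -0.678, -0.735, 909.374], [0.0, 0.0, 0.0, 1.0]] [[397.8442806237053, 0.0, 252.66094384546628], [0.0, 397.8442806237053, 189.54570504137965], [0.0, 0.0, 1.0]]
top [[-0.029, -0.982, 0.185, 381.235], [-0.999, 0.032, 0.015, -5.359], [-0.021, -0.185, -0.983, 1230.478], [0.0, 0.0, 0.0, 1.0]] [[358.3568083618378, 0.0, 257.4454528782241], [0.0, 358.3568083618378, 187.3176386357185], [0.0, 0.0, 1.0]]
```

View pics/top.png

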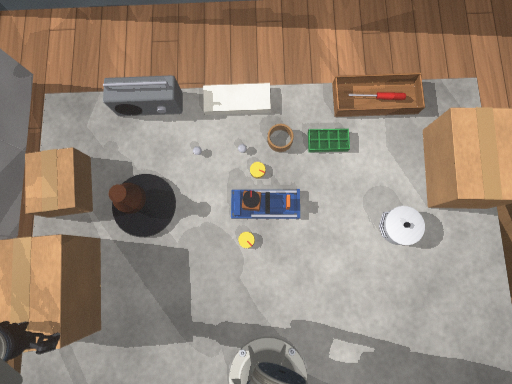

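View pics/scene.png

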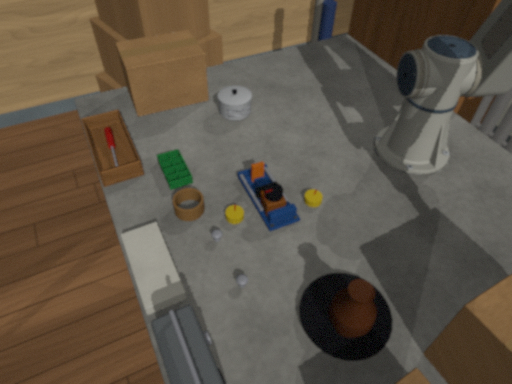

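The top view shows the blue vise at (232–300, 189–219), with the black cap at (251,200) on the amber jar and the orange paddle at (289,201). Two yellow decoy caps sit at (257,170) and (246,240). In the scene view the cap is at (273,190) and the paddle at (258,170). Next I measure both points by casting rays across the two views.

```bash
cat > h.py <<'E'
import numpy as np, cv2
from rig import sensors, grab_frame, camera_params
def ray(c,uv):
    T=c["world_from_camera"];K=c["camera_matrix"]
    d=T[:3,:3]@np.linalg.solve(K,[uv[0],uv[1],1]);return T[:3,3],d
def plane(c,uv,z):
    o,d=ray(c,uv);return o+d*(z-o[2])/d[2]
def tri(a,ua,b,ub):
    o1,d1=ray(a,ua);o2,d2=ray(b,ub);s=np.linalg.lstsq(np.c_[d1,-d2],o2-o1,rcond=None)[0]
    p,q=o1+s[0]*d1,o2+s[1]*d2;return (p+q)/2,np.linalg.norm(p-q)
def cloud(c,d,m):
    v,u=np.nonzero(m&(d>0));z=d[v,u];K=c["camera_matrix"];T=c["world_from_camera"]
    return (T[:3,:3]@(np.linalg.solve(K,np.c_[u,v,np.ones(len(u))].T)*z)).T+T[:3,3]
def hsv(p): return cv2.cvtColor(p,cv2.COLOR_RGB2HSV)
E
python3 - <<'E'
from h import *
box={"scene":(235,155,300,232),"top":(226,184,306,224)}
for n,(x0,y0,x1,y1) in box.items():
    c=np.load(n+".npz");H=hsv(c["p"]);roi=np.zeros(H.shape[:2],bool);roi[y0:y1,x0:x1]=1
    h,s,v=[H[...,i].astype(int) for i in range(3)]
    ms={"orange":(h<22)&(s>200)&(v>150),"blue":(h>100)&(h<130)&(s>120),"dark":(v<45)}
    for k,m in ms.items():
        nn,l,st,ce=cv2.connectedComponentsWithStats((m&roi).astype(np.uint8))
        for i in range(1,nn):
            if st[i,4]>15:
                P=cloud(c,c["d"],l==i)
                print(n,k,st[i],ce[i].round(1),"P lo",np.percentile(P,5,0).round(),"hi",np.percentile(P,95,0).round())
    if 1: cv2.imwrite(f"pics/c_{n}.png",cv2.resize(c["p"][y0:y1,x0:x1,::-1],None,fx=6,fy=6,interpolation=cv2.INTER_CUBIC))
a=cv2.imread("pics/c_scene.png");b=cv2.imread("pics/c_top.png")
W=max(a.shape[1],b.shape[1]);f=lambda i:cv2.copyMakeBorder(i,0,0,0,W-i.shape[1],cv2.BORDER_CONSTANT)
o=np.vstack([f(a),f(b)]);cv2.imwrite("pics/crop.png",cv2.resize(o,None,fx=.8,fy=.8));print(o.shape)
E
```

```text
scene blue [238 170  34  23 247] [255.8 180.2] P lo [ 520. -120.    8.] hi [589. -22.  44.]
scene blue [259 203  40  27 564] [280.2 216.6] P lo [524.  64.   7.] hi [604. 109.  48.]
scene dark [255 182  27  26 337] [269.6 191.8] P lo [547. -19.  31.] hi [590.  64.  89.]
top blue [270 189  30  29 387] [285.3 203.1] P lo [ 519. -124.    9.] hi [588. -31.  29.]
top blue [231 190  20  28 277] [237.8 205.4] P lo [510.  49.  10.] hi [597. 103.  51.]
top blue [252 209  13   5  38] [259.1 211.7] P lo [521.  -6.   9.] hi [533.  32.  15.]
(702, 480, 3)
```

View pics/crop.png

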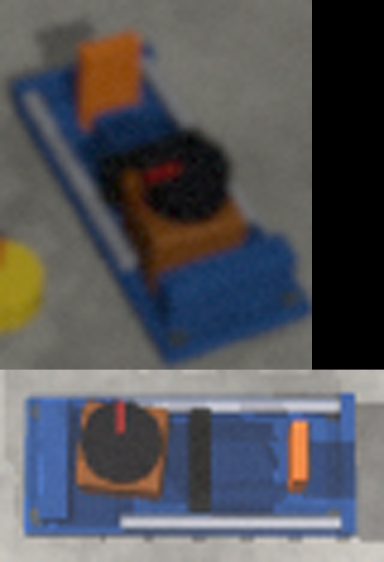

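The crops show the paddle upright in the clear, with the dark sliding jaw well short of the jar. The jar stands near the fixed jaw (image left = world +y), slightly out of square, and the red stripe points about world +x. I'll move the wrist camera above the vise to measure more finely.

Units first: shifts go in shares of 0.6 m and turns go in shares of 180 degrees. So -0.344 m is -0.5733, -0.301 m is -0.5017, -0.33 rad is -0.105.

Emit:
move_arm(motion=[[0,0,-0.0127,-0.0717,-0.0617,-0.0133,0.085],[0,0,-0.0255,-0.1433,-0.1233,-0.0267,0.085],[0,0,-0.0382,-0.215,-0.185,-0.0417,0.085],[0,0,-0.0509,-0.2867,-0.2467,-0.055,0.085],[0,0,-0.0637,-0.3583,-0.3083,-0.0683,0.085],[0,0,-0.0764,-0.43,-0.37,-0.0833,0.085],[0,0,-0.0923,-0.5017,-0.4317,-0.0967,0.085],[0,0,-0.105,-0.5733,-0.4933,-0.1117,0.085]])

```text
clock: 1.1
eef_pos: [432.7, 197.7, 298.4]
tcp_rot: [3.142, -0.0, -3.141]
contact_force: [0.2, -0.1, -0.6]
opening: 0.994
grasp_force: 0.0
```

Scaled: -0.208 m is -0.3467, -0.156 m is -0.26.

Emit:
move_arm(motion=[[0,0,0,-0.0467,-0.0867,-0.0167,0.085],[0,0,0,-0.0933,-0.1733,-0.0333,0.085],[0,0,0,-0.14,-0.26,-0.05,0.085],[0,0,0,-0.1867,-0.3467,-0.0667,0.085],[0,0,0,-0.1867,-0.3467,-0.0667,0.085],[0,0,0,-0.1867,-0.3467,-0.0667,0.085]])

```text
clock: 1.85
eef_pos: [543.5, -8.5, 337.7]
tcp_rot: [3.141, -0.001, 3.14]
contact_force: [-0.5, 0.5, 0.5]
opening: 0.995
grasp_force: 0.0
```

```bash
python3 - <<'E'
from h import *
c=camera_params("wrist");p,d=grab_frame("wrist");np.savez("w1.npz",p=p,d=d,**c)
cv2.imwrite("pics/w1.png",p[:,:,::-1]);print(c["world_from_camera"].round(3).tolist(),c["camera_matrix"].round(1).tolist())
E
```

```text
[[0.001, 0.96, 0.28, 471.249], [1.0, -0.001, 0.0, -9.195], [0.0, 0.28, -0.96, 478.947], [0.0, 0.0, 0.0, 1.0]] [[307.6, 0.0, 258.0], [0.0, 307.6, 194.1], [0.0, 0.0, 1.0]]
```

View pics/w1.png

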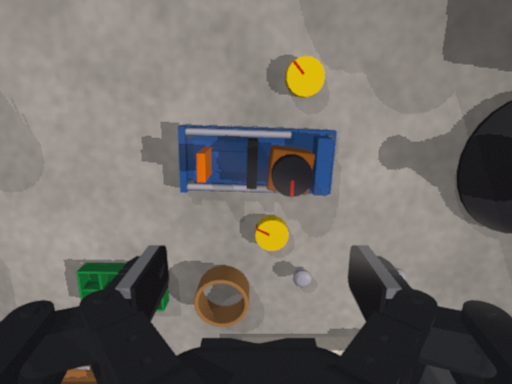

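The wrist view shows the vise at (178–336, 124–196): paddle top around (206,162), dark jaw at (253,163), and cap at (292,175) with its stripe towards (292,190), which is world +x.

```bash
python3 - <<'E'
from h import *
A=np.load("w1.npz");B=np.load("top.npz");C=np.load("scene.npz")
def masks(c,box):
    H=hsv(c["p"]);h,s,v=[H[...,i].astype(int) for i in range(3)]
    r=np.zeros(h.shape,bool);x0,y0,x1,y1=box;r[y0:y1,x0:x1]=1
    return dict(org=r&(h>4)&(h<20)&(s>150)&(v>150),red=r&((h<4)|(h>174))&(s>150)&(v>70),blue=r&(h>100)&(h<130)&(s>120),dark=r&(v<70)&(s<110))
def big(m):
    n,l,st,ce=cv2.connectedComponentsWithStats(m.astype(np.uint8));i=1+np.argmax(st[1:,4]);return l==i,st[i],ce[i]
MA=masks(A,(170,115,345,205));MB=masks(B,(226,184,306,224));MC=masks(C,(235,155,300,232))
for n,c,M in(("w",A,MA),("t",B,MB),("s",C,MC)):
    for k in("org","red","dark"):
        try:m,st,ce=big(M[k]);P=cloud(c,c["d"],m);print(n,k,st,ce.round(1),np.median(P,0).round(1),np.percentile(P,3,0).round(),np.percentile(P,97,0).round())
        except Exception as e:print(n,k,e)
for n,c,M in(("w",A,MA),("t",B,MB)):
    v,u=np.nonzero(M["blue"]);P=np.array([plane(c,(a,b),12)[:2] for a,b in zip(u,v)],np.float32);print(n,"plate",cv2.minAreaRect(P))
    Pc=cloud(c,c["d"],(M["org"]|M["dark"]|M["red"]))
    for nm,lo,hi in(("captop",80,100),):
        Q=Pc[(Pc[:,2]>lo)&(Pc[:,2]<hi)&(Pc[:,1]>25)];print(nm,len(Q),np.median(Q[:,2]),cv2.minEnclosingCircle(Q[:,:2].astype(np.float32)))
    Q=Pc[(Pc[:,1]<-40)&(Pc[:,2]>72)];print("paddletop",len(Q),Q.mean(0).round(1),cv2.minAreaRect(Q[:,:2].astype(np.float32)))
    Q=Pc[(Pc[:,1]<15)&(Pc[:,1]>-35)&(Pc[:,2]>40)];print("jawtop",len(Q),np.median(Q,0).round(1),cv2.minAreaRect(Q[:,:2].astype(np.float32)))
    Q=cloud(c,c["d"],M["red"]);Q=Q[(Q[:,2]>80)];print("stripe",Q.mean(0).round(1),cv2.fitLine(Q[:,:2].astype(np.float32),2,0,.01,.01).ravel().round(3))
E
```

```text
w org [197 149  14  34 373] [202.9 166.3] [551.4 -82.2  77.8] [533. -90.  36.] [569. -80.  80.]
w red [290 180   4  17  51] [291.8 188.5] [578.   35.4  88.3] [567.  33.  86.] [587.  37.  90.]
w dark [ 272  155   42   41 1271] [292.  174.3] [558.3  34.8  87.7] [537.  12.  73.] [584.  60.  89.]
t org [286 195   4  14  47] [287.5 201.1] [550.1 -84.4  79.7] [533. -89.  56.] [569. -79.  84.]
t red [251 191   1   6   6] [251.  193.5] [577.1  33.8  88.8] [569.  33.  88.] [584.  34.  94.]
t dark [243 191  16  16 194] [250.8 198.9] [559.1  34.4  89.3] [538.  12.  85.] [582.  57.  93.]
s org [254 163   7   4  13] [256.8 164.6] [555.9 -79.3  77.7] [545. -83.  75.] [566. -76.  80.]
s red [266 189   6   4  13] [268.3 190.6] [578.   38.4  87.7] [571.  35.  85.] [587.  43.  93.]
s dark [254 179  29  37 302] [270.3 193.1] [570.8  40.4  85. ] [536. -19.  11.] [595.  65.  90.]
w plate ((554.30712890625, -12.279342651367188), (236.52719116210938, 101.43186950683594), 88.58522033691406)
captop 903 87.81942488029824 ((561.2745361328125, 35.57484436035156), 26.591880798339844)
paddletop 255 [551.5 -84.8  
[... 162 characters left out ...]
973672866821289), (39.601165771484375, 67.2369155883789), 89.32562255859375)
stripe [577.5  35.4  88.2] [ 1.00000e+00 -1.50000e-02  5.77505e+02  3.53570e+01]
t plate ((555.7900390625, -11.262107849121094), (233.74122619628906, 96.76912689208984), 88.2142333984375)
captop 141 89.46464515373691 ((560.5726928710938, 35.62113952636719), 25.962703704833984)
paddletop 36 [551.5 -85.2  80.6] ((551.4874267578125, -85.1699447631836), (6.836513519287109, 36.67692184448242), 87.21208953857422)
jawtop 92 [556.3 -17.7  48.5] ((552.5654907226562, -4.440177917480469), (39.231014251708984, 64.61222076416016), 87.96928405761719)
stripe [576.8  33.7  89.7] [ 9.99000e-01 -3.50000e-02  5.76831e+02  3.37230e+01]
```

Measurements agree between views:
- **Paddle top:** (551.5, −85, 79), spec 80.
- **Cap top:** about (561, 35.6, 88.5), spec 89.
- **Vise:** closing axis 1.7° off world y, towards +x. Jaw travel is now about 5 mm, so the push is about 21 mm.

Next I pinch the paddle.

Scaled: 0.292 m is 0.4867, -0.0765 m is -0.1275, 0.03 rad is 0.0095.

Emit:
move_arm(motion=[[0,0,0.0095,-0.0033,-0.0417,0.0833,0.05],[0,0,0.0095,-0.0067,-0.0833,0.1667,0.04],[0,0,0.0095,-0.0125,-0.1275,0.25,0.04],[0,0,0.0095,-0.0125,-0.1275,0.3333,0.04],[0,0,0.0095,-0.0125,-0.1275,0.3917,0.04],[0,0,0.0095,-0.0125,-0.1275,0.4417,0.04],[0,0,0.0095,-0.0125,-0.1275,0.4867,0.04],[0,0,0.0095,-0.0125,-0.1275,0.4867,0.04]], grip_force=40)

```text
clock: 2.9
eef_pos: [549.5, -83.4, 44.6]
tcp_rot: [3.141, -0.004, 3.113]
contact_force: [0.4, 0.3, -0.7]
opening: 0.464
grasp_force: 0.0
```

Emit:
move_arm(motion=[[0,0,0,0,0,0,0.02],[0,0,0,0,0,0,0.005],[0,0,0,0,0,0,0.005],[0,0,0,0,0,0,0.005]], grip_force=40)

```text
clock: 3.4
eef_pos: [552.3, -84.8, 47.6]
tcp_rot: [3.141, 0.002, 3.11]
contact_force: [-1.0, 3.9, 7.5]
opening: 0.134
grasp_force: 43.6
```

Gripped at about 11.5 mm opening. Pushing the paddle now.

Emit:
move_arm(motion=[[0,0,0,0,0.005,0,0.005],[0,0,0,0,0.01,0,0.005],[0,0,0,0,0.015,0,0.005],[0,0,0,0,0.02,0,0.005],[0,0,0,0,0.0233,0,0.005],[0,0,0,0,0.0267,0,0.005],[0,0,0,0,0.03,0,0.005],[0,0,0,0,0.03,0,0.005]], grip_force=50)

```text
clock: 4.4
eef_pos: [552.9, -68.9, 47.7]
tcp_rot: [-3.139, 0.002, 3.111]
contact_force: [-2.2, -10.1, 8.1]
opening: 0.134
grasp_force: 49.5
```

Scaled: 0.004 m is 0.0067, 0.002 m is 0.0033.

Emit:
move_arm(motion=[[0,0,0,0,0.0017,0,0.005],[0,0,0,0,0.0033,0,0.005],[0,0,0,0,0.005,0,0.005],[0,0,0,0,0.0067,0,0.005],[0,0,0,0,0.0067,0,0.005]])

```text
clock: 5.03
eef_pos: [553.0, -65.0, 47.7]
tcp_rot: [-3.139, 0.002, 3.111]
contact_force: [-1.2, -11.5, 7.0]
opening: 0.13
grasp_force: 49.5
```

Scaled: 0.002 m is 0.0033, 0.001 m is 0.0017.

Emit:
move_arm(motion=[[0,0,0,0,0.0017,0,0.005],[0,0,0,0,0.0033,0,0.005],[0,0,0,0,0.0033,0,0.005]])

```text
clock: 5.4
eef_pos: [553.1, -63.0, 47.7]
tcp_rot: [-3.139, 0.002, 3.111]
contact_force: [-1.2, -10.9, 6.7]
opening: 0.132
grasp_force: 49.5
```

Scaled: 0.002 m is 0.0033, 0.001 m is 0.0017.

Emit:
move_arm(motion=[[0,0,0,0,0.0017,0,0.005],[0,0,0,0,0.0033,0,0.005],[0,0,0,0,0.0033,0,0.005]])

```text
clock: 5.78
eef_pos: [553.2, -61.8, 47.7]
tcp_rot: [-3.138, 0.002, 3.111]
contact_force: [-1.6, -16.7, 6.4]
opening: 0.129
grasp_force: 49.7
```

Scaled: 0.001 m is 0.0017.

Emit:
move_arm(motion=[[0,0,0,0,0.0017,0,0.005],[0,0,0,0,0.0017,0,0.005]])

```text
clock: 6.02
eef_pos: [553.1, -61.8, 47.7]
tcp_rot: [-3.137, 0.002, 3.112]
contact_force: [-2.2, -24.2, 6.2]
opening: 0.131
grasp_force: 49.8
```

Scaled: -0.15 m is -0.25, -0.1 m is -0.1667.

Emit:
move_arm(motion=[[0,0,0,0,0.0008,0,0.005],[0,0,0,0,0.0008,0,0.005],[0,0,0,0,0,0,0.02],[0,0,0,0,-0.0033,0,0.04],[0,0,0,0,-0.0033,0,0.04],[0,0,0,0,-0.0033,-0.0833,0.04],[0,0,0,0,-0.0033,-0.1667,0.06],[0,0,0,0,0.0333,-0.25,0.085]])

```text
clock: 7.02
eef_pos: [552.8, -38.4, 197.8]
tcp_rot: [-3.141, -0.0, 3.11]
contact_force: [0.7, 0.7, 0.5]
opening: 0.873
grasp_force: 0.0
```

Scaled: 0.08 m is 0.1333, -0.06 m is -0.1.

Emit:
move_arm(motion=[[0,0,0,-0.0033,0.0667,-0.05,0.085],[0,0,0,-0.0067,0.1333,-0.1,0.085],[0,0,0,-0.0067,0.1333,-0.1,0.085],[0,0,0,-0.0067,0.1333,-0.1,0.085]])

```text
clock: 7.52
eef_pos: [558.9, 41.6, 255.7]
tcp_rot: [-3.141, -0.001, 3.112]
contact_force: [-0.4, -1.1, -0.3]
opening: 0.994
grasp_force: 0.0
```

```bash
cat > look.py <<'E'
import sys
from h import *
n=sys.argv[1];s=sensors.sense();c=camera_params("wrist");p,d=grab_frame("wrist");np.savez(n+".npz",p=p,d=d,**c)
cv2.imwrite(f"pics/{n}.png",p[:,:,::-1]);print(s["eef_pos"].round(1),s["tcp_rot"].round(3))
H=hsv(p);h,S,v=[H[...,i].astype(int) for i in range(3)]
Z=np.zeros(d.shape);K=c["camera_matrix"];T=c["world_from_camera"]
u,w=np.meshgrid(np.arange(512),np.arange(384));X=np.stack([(u-K[0,2])/K[0,0]*d,(w-K[1,2])/K[1,1]*d,d],-1)@T[:3,:3].T+T[:3,3]
near=(np.abs(X[...,0]-558)<45)&(np.abs(X[...,1]-40)<45)&(d>0)
red=near&((h<4)|(h>174))&(S>150)&(v>70)
dark=near&(v<70)&(S<110)
def rep(nm,m):
    if m.sum()<5: return print(nm,m.sum())
    Q=X[m];print(nm,len(Q),"z",np.median(Q[:,2]).round(1),"mean",Q.mean(0).round(1),"circ",[np.round(t,1) for t in cv2.minEnclosingCircle(Q[:,:2].astype(np.float32))],"line",cv2.fitLine(Q[:,:2].astype(np.float32),2,0,.01,.01).ravel().round(3))
zc=float(sys.argv[2]) if len(sys.argv)>2 else 88
rep("captop",(dark|red)&(abs(X[...,2]-zc)<6));rep("stripe",red&(abs(X[...,2]-zc)<6));rep("tick",red&(abs(X[...,2]-62)<5))
m=near&(h>4)&(h<20)&(S>130)&(abs(X[...,2]-62)<4)
if m.sum()>20: print("shoulder",m.sum(),cv2.minAreaRect(X[m][:,:2].astype(np.float32)))
J=(np.abs(X[...,0]-555)<45)&(np.abs(X[...,1]-0)<60)&(abs(X[...,2]-47)<5)&(v<60)&(S<110)
if J.sum()>20: print("jaw",J.sum(),np.percentile(X[J],[2,98],axis=0).round(1).tolist(),cv2.minAreaRect(X[J][:,:2].astype(np.float32)))
E
python3 look.py w2
```

```text
[558.9  41.6 255.7] [-3.141e+00 -1.000e-03  3.112e+00]
captop 2012 z 87.8 mean [557.4  42.   87.7] circ [array([558.8,  42. ]), np.float64(27.1)] line [  0.669   0.743 557.435  42.   ]
stripe 87 z 88.3 mean [574.3  43.7  88.3] circ [array([574.2,  45.1]), np.float64(10.6)] line [9.95000e-01 9.70000e-02 5.74316e+02 4.36580e+01]
tick 0
shoulder 548 ((558.0084228515625, 41.79925537109375), (58.73293685913086, 57.14213180541992), 87.97903442382812)
jaw 657 [[521.8, -2.0, 45.2], [586.4, 11.4, 48.2]] ((554.29541015625, 4.679905891418457), (13.616392135620117, 66.98213195800781), 87.82247924804688)
```

View pics/w2.png

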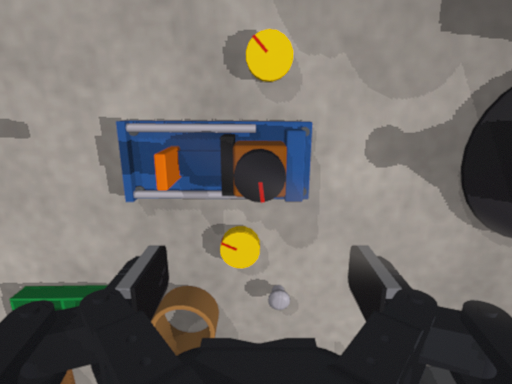

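The jar is now square: its sides are at 88°, the same as the vise. The jaw face is at y ≈ 11.5 and the cap centre at pixel (260,175), world (558.7, 42). The stripe is about 7.5° anticlockwise of tight. I'll turn the wrist to a grasp direction clear of the yellow decoys and take a second view from there.

Scaled: 0.055 m is 0.0917, 0.05 m is 0.0833, 0.36 rad is 0.1146.

Emit:
move_arm(motion=[[0,0,0.0573,0,0,0.0167,0.085],[0,0,0.1146,0,0,0.0333,0.08],[0,0,0.1719,0,0,0.05,0.07],[0,0,0.2292,0,0,0.0667,0.07],[0,0,0.2865,0,0,0.0833,0.07],[0,0,0.3438,0,0,0.0917,0.07],[0,0,0.3517,0,0,0.0917,0.07],[0,0,0.3517,0,0,0.0917,0.07]])

```text
clock: 8.57
eef_pos: [559.2, 41.1, 200.9]
tcp_rot: [-3.141, -0.0, 2.008]
contact_force: [0.3, 0.1, -0.2]
opening: 0.818
grasp_force: 0.0
```

```bash
python3 look.py w3; python3 - <<'E'
from h import *
c=np.load("w3.npz");H=hsv(c["p"]);P=cloud(c,c["d"],(H[...,0]>22)&(H[...,0]<35)&(H[...,1]>180)&(H[...,2]>120))
print(len(P))
for s in(P[:,0]>555,P[:,0]<555):
  if s.sum()>20: Q=P[s];print(Q.mean(0).round(),np.percentile(Q,[2,98],axis=0).round().tolist())
E
```

```text
[559.2  41.1 200.9] [-3.141 -0.     2.008]
captop 2940 z 87.8 mean [558.2  43.2  87.7] circ [array([559. ,  42.3]), np.float64(27.3)] line [ 1.97000e-01 -9.80000e-01  5.58184e+02  4.32010e+01]
stripe 133 z 88.3 mean [574.   43.6  88.3] circ [array([574.8,  43.6]), np.float64(11.5)] line [9.96000e-01 8.70000e-02 5.73969e+02 4.36270e+01]
tick 0
shoulder 806 ((558.59228515625, 42.3021354675293), (58.526187896728516, 58.11859130859375), 88.3364028930664)
jaw 491 [[521.2, -2.0, 45.0], [587.5, 12.6, 47.9]] ((554.3782348632812, 4.930970191955566), (13.942999839782715, 67.82990264892578), 87.74272918701172)
3533
[670.  20.  22.] [[649.0, -8.0, 8.0], [697.0, 39.0, 23.0]]
[436.  59.  21.] [[411.0, 34.0, 5.0], [459.0, 82.0, 23.0]]
```

Both views agree: cap centre (558.9, 42.1), top 88, and the decoys are only 23 mm tall. I'll descend and close lightly.

Scaled: 0.136 m is 0.2267, 0.001 m is 0.0017.

Emit:
move_arm(motion=[[0,0,0,0.0017,0,0.075,0.07],[0,0,0,0.0017,0,0.1417,0.07],[0,0,0,0.0017,0,0.1917,0.07],[0,0,0,0.0017,0,0.2167,0.07],[0,0,0,0.0017,0,0.2267,0.07],[0,0,0,0.0017,0,0.2267,0.07]], grip_force=20)

```text
clock: 9.38
eef_pos: [559.4, 42.6, 65.8]
tcp_rot: [3.141, 0.0, 2.006]
contact_force: [-0.8, 0.4, -0.0]
opening: 0.818
grasp_force: 0.0
```

Emit:
move_arm(motion=[[0,0,0,0,0,0,0.05],[0,0,0,0,0,0,0.048],[0,0,0,0,0,0,0.048]], grip_force=20)

```text
clock: 9.75
eef_pos: [560.1, 42.7, 66.5]
tcp_rot: [3.139, 0.001, 2.006]
contact_force: [0.4, 0.9, 6.6]
opening: 0.625
grasp_force: 22.5
```

Centred: the side forces are under 1 N and the opening is 53.4 mm. I'll firm the grip and start turning.

Scaled: -0.4 rad is -0.1273.

Emit:
move_arm(motion=[[0,0,0,0,0,0,0.045],[0,0,0,0,0,0,0.045],[0,0,-0.0318,0,0,0,0.045],[0,0,-0.0637,0,0,0,0.045],[0,0,-0.0955,0,0,0,0.045],[0,0,-0.1273,0,0,0,0.045],[0,0,-0.1273,0,0,0,0.045]], grip_force=60)

```text
clock: 10.62
eef_pos: [560.3, 42.7, 66.7]
tcp_rot: [3.139, 0.002, 2.407]
contact_force: [-0.1, 0.1, 9.2]
opening: 0.613
grasp_force: 60.8
```

```bash
python3 look.py w4; python3 -c "
from rig import sensors;s=sensors.sense();print(s['contact_force'].round(1),s['wrist_torque'].round(3),s['grasp_force'],s['opening'])"
```

```text
[560.3  42.7  66.7] [3.139e+00 2.000e-03 2.407e+00]
captop 11096 z 87.7 mean [556.7  43.5  87.6] circ [array([554.3,  46.1]), np.float64(39.6)] line [  0.673   0.739 556.696  43.519]
stripe 471 z 88.1 mean [572.5  49.4  88.1] circ [array([573.3,  49.6]), np.float64(11.7)] line [8.81000e-01 4.74000e-01 5.72502e+02 4.93650e+01]
tick 0
shoulder 2070 ((540.8040161132812, 54.324867248535156), (73.80989837646484, 36.46004104614258), 50.046875)
jaw 571 [[520.1, -0.2, 42.7], [534.0, 13.3, 47.9]] ((527.9021606445312, 6.591704368591309), (14.685599327087402, 15.920464515686035), 88.52816772460938)
[-0.5  0.6  9.6] [ 0.028 -0.036  0.152] 60.80887178204755 0.6144085967970675
```

View pics/w4.png

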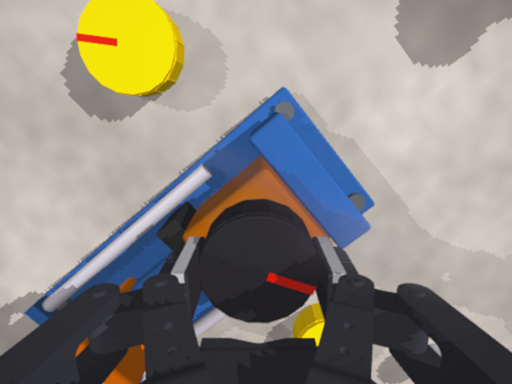

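The fingers hold the cap, with the stripe at (270,276)–(315,290). It has turned 23° without slip, and the jar edge is still parallel to the jaw. The cap is about 30° from tight, so another 31° brings it just past the 54° release.

Scaled: -0.54 rad is -0.1719.

Emit:
move_arm(motion=[[0,0,-0.0318,0,0,0,0.045],[0,0,-0.0637,0,0,0,0.045],[0,0,-0.0955,0,0,0,0.045],[0,0,-0.1273,0,0,0,0.045],[0,0,-0.1528,0,0,0,0.045],[0,0,-0.1719,0,0,0,0.045],[0,0,-0.1719,0,0,0,0.045],[0,0,-0.1719,0,0,0,0.045]])

```text
clock: 11.68
eef_pos: [560.5, 42.7, 66.9]
tcp_rot: [3.141, 0.003, 2.946]
contact_force: [-0.1, 0.2, 11.3]
opening: 0.613
grasp_force: 61.0
```

```bash
python3 look.py w5; python3 -c "
from rig import sensors;s=sensors.sense();print(s['contact_force'].round(1),s['wrist_torque'].round(3),s['grasp_force'],s['opening'])"
```

```text
[560.5  42.7  66.9] [3.141e+00 3.000e-03 2.946e+00]
captop 11061 z 87.8 mean [556.4  42.   87.8] circ [array([552.9,  42.7]), np.float64(39.2)] line [2.25000e-01 9.74000e-01 5.56395e+02 4.20180e+01]
stripe 478 z 88.3 mean [567.   55.2  88.3] circ [array([567.6,  55.8]), np.float64(11.9)] line [5.14000e-01 8.58000e-01 5.67028e+02 5.51560e+01]
tick 0
shoulder 2327 ((540.88720703125, 43.444183349609375), (61.07994079589844, 29.14236831665039), 79.72119140625)
jaw 1335 [[520.3, -1.1, 43.4], [553.5, 13.0, 47.9]] ((553.947998046875, 3.9760398864746094), (14.33460521697998, 68.48568725585938), 85.48004913330078)
[-0.5  0.5 11.1] [ 0.066 -0.     0.07 ] 60.96977530009577 0.6121664194027994
```

The stripe is at 59° in world, so about 61° from tight. The torque has dropped to 0.07 N m, so the cap is past release and free. Lifting straight up, slowly at first.

Scaled: -0.006 m is -0.01, -0.004 m is -0.0067.

Emit:
move_arm(motion=[[0,0,0,0,0,-0.0033,0.045],[0,0,0,0,0,-0.0067,0.045],[0,0,0,0,0,-0.01,0.045],[0,0,0,0,0,-0.01,0.045]])

```text
clock: 12.22
eef_pos: [559.1, 42.6, 71.4]
tcp_rot: [3.142, 0.0, 2.946]
contact_force: [2.3, 0.0, 0.5]
opening: 0.612
grasp_force: 62.9
```

The downward pull on the gripper is about zero, so the lugs are clear. Continuing up.

Scaled: -0.031 m is -0.0517, -0.027 m is -0.045.

Emit:
move_arm(motion=[[0,0,0,0,0,-0.0067,0.045],[0,0,0,0,0,-0.015,0.045],[0,0,0,0,0,-0.025,0.045],[0,0,0,0,0,-0.035,0.045],[0,0,0,0,0,-0.045,0.045],[0,0,0,0,0,-0.0517,0.045],[0,0,0,0,0,-0.0517,0.045],[0,0,0,0,0,-0.0517,0.045]])

```text
clock: 13.22
eef_pos: [558.8, 42.5, 102.1]
tcp_rot: [-3.142, -0.0, 2.946]
contact_force: [0.5, -0.1, -0.5]
opening: 0.617
grasp_force: 63.1
```

```bash
python3 look.py w6 123; python3 - <<'E'
from h import *
s=sensors.sense();print(s['contact_force'].round(1),s['grasp_force'],s['qvel'].round(3))
p,d=grab_frame("scene");cv2.imwrite("pics/s2.png",cv2.resize(p[140:240,220:330,::-1],None,fx=5,fy=5,interpolation=cv2.INTER_CUBIC))
a=cv2.imread("pics/s2.png");b=cv2.imread("pics/w6.png");b=cv2.resize(b,(280,210))
o=np.zeros((500,800,3),np.uint8);o[:500,:500]=a[:500,:500];o[:210,510:790]=b;cv2.imwrite("pics/fin.png",o)
E
```

```text
[558.8  42.5 102.1] [-3.142 -0.     2.946]
captop 11063 z 123.0 mean [554.8  41.9 122.9] circ [array([551.6,  43. ]), np.float64(39.5)] line [2.11000e-01 9.77000e-01 5.54757e+02 4.19450e+01]
stripe 473 z 123.5 mean [565.4  54.9 123.4] circ [array([565.7,  55.6]), np.float64(11.7)] line [5.13000e-01 8.58000e-01 5.65375e+02 5.49380e+01]
tick 0
shoulder 2450 ((545.3572998046875, 42.569217681884766), (59.90484619140625, 34.306739807128906), 84.84929656982422)
jaw 1175 [[520.3, -1.2, 44.3], [564.9, 12.7, 48.0]] ((544.3021240234375, 5.355602264404297), (14.031807899475098, 48.597198486328125), 87.30448913574219)
[-0.5  0.8 -0.9] 63.10050521489984 [-0.001  0.001 -0.    -0.     0.    -0.   ]
```

View pics/fin.png

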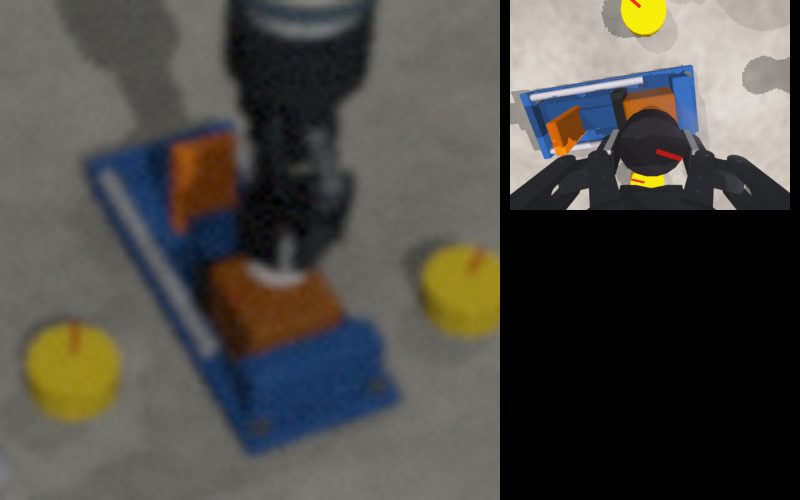

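The cap is held level with its top at z = 123. Its lower edge is at about 100, roughly 18 mm above the rim, and it's still. The neck with its white seal stands open at about (285,268), and the jar is square in the closed jaws.

```bash
python3 -c "
from rig import order;print(order.sign_off())"
```

```text
the job is handed in; nothing more can be done
None
```

I clamped the jar square in the vise, turned the cap to about 61° from tight, and lifted it straight off; the job is handed in with the cap held level and still about 18 mm above the rim, though the hand-in returned no verdict.

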